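# Press the snap tab and push the terminal cover off its seat

### The job

Open the grey terminal box: press its snap tab down with the fingertips until the cover springs free, then push the cover by its rib, away from the tab, completely off its seat, so that it lies flat on the box's landing with the terminals fully uncovered. Use only the fingertips as pushers: do not grip, lift or tip the cover, and leave the pliers, the tin and the tape roll beside the box where they are.

Things in the scene. Friction and masses are not known exactly. Their poses are not given: they have to be found in the camera images.
- terminal_box: Grey box fixed on the worktop, 224 mm long (its x, -92 to +132), 104 mm wide (y), its deck 42 mm above its underside. Origin: on the underside below the middle of the cover's seat; z up. The cover slides off to +x; the snap tab is at the -x end. Two bosses 11 mm above the deck flank the tab (18.5 to 31 mm either side of the middle, x -76 to -58); steel pins in them push the cover to +x with 4 N.
- seat (a point): Middle of the cover's seat on the deck, 42 mm above the box's origin; axes as the box. Guide walls 60 mm long (x -30 to +30) stand 39.5 mm either side, with lips over the cover's edges from 34 mm outwards, lip top 13 mm above the deck. Under the cover is an open well with brass terminals, x -25 to +15, y -28 to +28.
- landing (a point): Middle of the flat landing on the deck (42 mm above the worktop), 82 mm from the box's origin along its +x; axes as the box. The landing runs from the seat to a 9 mm high end stop whose face is 126.5 mm from the box's origin.
- tab (a joint): Travel of the snap tab in m: 0 up (latched), 0.009 fully down; a vertical spring slide, 2 to 4 N plus rubbing (up to 8 N). Past about 0.007 its nub drops below the cover's loop and the pins shove the cover 14 mm to the box's +x within half a second; it then rests free of the catch. Let go, the tab springs up again. Unless it is pressed the cover cannot slide.
- tab_pad (a point): Middle of the top of the snap tab's pale ribbed pad, 27 mm long (box x) by 29 mm wide. It stands 22 mm above the deck (64 mm above the worktop), 13 mm above the deck when fully pressed, 70 mm from the box's origin along its -x. Moves with the tab; axes as the box.
- cover: Loose black cover, about 100 g: plate 60 (x) x 76 (y) x 8 mm lying on the deck. Origin: centre of its underside; axes as the box when seated, its origin then at point seat. A cross rib stands on it (see point rib). A 56 mm wide loop reaches from its rear edge back to x -52; the tab's nub holds it. Clear of guides and well once moved 66 mm along the box's +x; meets the end stop at 96 mm.
- rib (a point): Middle of the rear face (towards the tab; push it to +x) of the cover's rib: at the cover's x 0, y 0, 16 mm above its underside, 8 mm above the plate; axes as the cover. The rib is 10 mm thick (x 0 to +10), 48 mm long (y), and stands 16 mm above the plate.
- side_cutter: Loose pliers-like side cutter with two red grips, 148 x 44 x 14 mm, lying flat on the worktop beside the box; a bystander. Origin: centre of its underside, x along its length.
- solder_tin: Loose round flat green tin, 68 mm across, 23 mm high, standing on the worktop beside the box; a bystander. Origin: centre of its underside.
- tape_roll: Loose roll of yellow tape, 67 mm across, 19 mm high, lying flat on the worktop beside the box; a bystander. Origin: centre of its underside.
Things that resemble listed ones, but are neither listed nor needed, are in the scene too. Of the things like the cover, leave any that is orange; of the rest the larger one is meant.

How it is judged (in metres and radians):
On the way, in this order (a step that is already met when the one before it is completed fails the run):
1. the snap tab is pressed down (value of joint tab above 0.006 m), for 0.05 s.
2. the released cover has been pushed off its seat (x of cover in the frame of terminal_box above 0.066 m), for 0.1 s.
At the end, for the whole second after the job is handed in: The cover lies at rest and flat (within 0.06 rad) on the landing, moved 66 to 100 mm from its seat along the box's +x (clear of guides and well), within 25 mm of the box's middle line sideways; the tab has sprung back up (within 2 mm) (x of cover in the frame of terminal_box between 0.066 and 0.1 m and y of cover in the frame of terminal_box between -0.025 and 0.025 m and z of cover in the frame of terminal_box between 0.038 and 0.046 m and angle between cover's own z axis and vertical below 0.06 rad and linear speed of cover below 0.01 m/s and value of joint tab below 0.002 m); the robot touches nothing.
It fails at once if the cover is lifted off the deck (more than 10 mm) (z of cover in the frame of terminal_box above 0.052 m).
It fails at once if the cover is tipped up (more than 0.3 rad) (angle between cover's own z axis and vertical above 0.3 rad).
It fails at once if the side cutter is moved more than 15 mm (distance of side_cutter from where it was at the start of the episode above 0.015 m).
It fails at once if the tin is moved more than 15 mm (distance of solder_tin from where it was at the start of the episode above 0.015 m).
It fails at once if the tape roll is moved more than 15 mm (distance of tape_roll from where it was at the start of the episode above 0.015 m).
It also fails if it takes over 38 s, if anything falls off the work surface, if the arm or the gripper's body presses on something with over 40 N, if the wrist force passes 120 N, or if a joint passes its speed limit or range.

### The arm

A 7-joint arm with a two-finger parallel gripper is mounted at the origin on a cart in front of the work surface, level with it; the furniture and walls round the work are solid. World frame = base frame: x ahead of the robot, y to its left, z up, the work surface at z = 0. Lengths are in mm, angles in rad, forces in N, time in s.
With the tool pointing down it reaches from about 400 to 850 mm from the base axis. Payload 4.4 kg.
Tool frame: the origin (TCP) lies at the very end of the fingers, on their centre line; the grasp point (between the pads) lies 19 mm behind it; z points along the fingers, y is the line along which they close (so a half turn about z gives the same grasp; the last joint's range is limited). The gripper opens to 94 mm and grips with 3 to 60 N. Pads are 16 mm wide; open, the fingers measure 119 mm over their backs; the gripper's body (75 mm by 177 mm) begins 78 mm behind the grasp point.
Start: joints at [1.253, 0.628, 0.038, 1.517, -0.027, 0.996, -0.02], TCP at [161.974, -629.51, 205.478] pointing down, gripper open.
Joint ranges: [-3.06, 3.06], [-0.37, 2.12], [-1.25, 1.32], [0.18, 2.47], [-1.1, 4.24], [0.23, 1.98], [-2.94, 2.94]. Speed limits (rad/s): [2.57, 2.57, 3.14, 3.14, 3.14, 3.14, 3.14].

### API

Orientations are given as a unit quaternion [x, y, z, w].
In Python, from cell import robot, gripper_open, clamp, solver, readout, imaging, workorder, models gives the robot as it stands. The module is installed in compiled form; this text tells all that it offers. Calls block until the motion is done:
- robot.movep(position, orientation): joint-space move of the TCP to a pose.
- robot.servo_line(position, attitude=None, vel=150, force_limit=None): straight line of the TCP; attitude=None keeps the orientation; vel is the mean speed in mm/s. With force_limit (N) it stops when the force on the tool has changed by that much, and returns True; else False.
- robot.movej(angles): joint-space move.
- gripper_open() and clamp(squeeze=None): open the fingers fully, or close them until they stop; squeeze is the grip in N (None keeps the last).
- robot.sleep(seconds).
- solver.ik(position, orientation): joint angles nearest the present ones, or None.
- readout.get_obs(): the state.
- imaging.get_image(name): name is "scene" or "top"; returns the picture (400x640x3 uint8, blue, green, red); there is no depth.
- imaging.camera_params(name): a dict with "intrinsics" (3x3 intrinsics, pixels), "k1" (the pictures are not rectified: a ray, as slopes to the right and down, at radius r is drawn at 1 + k1 r^2 times it, then the intrinsics apply), "cam_to_world" (4x4, takes a point from camera to world coordinates). Camera axes: x right, y down, z forward; pixel columns grow to the right and rows downward; lengths in mm; the calibration is good to about 2 mm. A picture is of the moment at which its call begins. camera_params takes no time and is no camera call.
A pose or a line that the arm cannot do raises robot.PlanningError and nothing moves.
- workorder.job_done(): hands the job in; it is judged then, once.
Trained networks look in the newest picture that a camera, given by its name, has taken for a name from the list of things; names that differ only in an ending like _2 or _b are one class to them, and where a whole thing is asked for, a point or a joint stands for the part that bears it (a point fixed in the world has none). Each returns a list of dicts, best first, with "score" (0 to 1); they miss things now and then, are a little off and sometimes report something else, mostly with a low value. They report only what shows in the picture. A call takes as long as a camera call. They do not tell look-alikes from the thing itself.
- models.boxes_of(camera, name): "centre" ([column, row] in pixels, amid what is visible of it).
- models.place_of(camera, name): "centre" ([column, row] in pixels: a listed point, or the origin of a listed thing).
The state is a dict: "time": time; "joint_pos": joint angles; "joint_vel": joint speeds; "joint_efforts": joint torques, N m; "position": TCP position; "ee_rot": TCP orientation; "contact_force": force on the tool from outside, world axes, zero at the start; "moment": the same for the moment, N m; "opening": finger opening in mm; "grip_force": force on a finger pad.
Only numpy, scipy, OpenCV 4.12 (cv2) and the standard library are available. Lean on these libraries where they do the work, as an engineer would, in place of code of your own. Each camera call takes 0.05 s, during which the arm holds its last target. There are 200 camera calls.

## Working session

There is one attempt and no reset: what is moved stays moved. The work goes in short steps, each a Python script; the robot and the scene stay as the last script left them, time stands still between calls to the robot, and variables do not carry over. Pictures are saved under pics/ and viewed, at most 10 in all, crops included, and the job is handed in when it is done.

```bash
mkdir -p pics
cat > h.py <<'E'
import numpy as np, cv2
from cell import *
def ray(cam,px):
    p=imaging.camera_params(cam);K=np.array(p["intrinsics"],float);T=np.array(p["cam_to_world"],float)
    d=np.array([(px[0]-K[0,2])/K[0,0],(px[1]-K[1,2])/K[1,1]]);u=d.copy()
    for _ in range(30): u=d/(1+p["k1"]*(u@u))
    return T[:3,3],T[:3,:3]@np.array([u[0],u[1],1.])
def at_z(cam,px,z):
    o,d=ray(cam,px);return o+d*(z-o[2])/d[2]
def proj(cam,P):
    p=imaging.camera_params(cam);K=np.array(p["intrinsics"],float);T=np.array(p["cam_to_world"],float)
    c=T[:3,:3].T@(np.array(P,float)-T[:3,3]);u=c[:2]/c[2];u=u*(1+p["k1"]*(u@u))
    return np.array([K[0,0]*u[0]+K[0,2],K[1,1]*u[1]+K[1,2]])
E
python3 - <<'E'
from h import *
np.set_printoptions(precision=1,suppress=True)
for c in("top","scene"):
    cv2.imwrite(f"pics/{c}0.png",imaging.get_image(c))
    print(c,np.array(imaging.camera_params(c)["cam_to_world"])[:3,3])
    for n,z in(("terminal_box",0),("seat",42),("landing",42),("tab_pad",64),("rib",58),("cover",42),("side_cutter",0),("solder_tin",0),("tape_roll",0)):
        for r in models.place_of(c,n)[:4]: print(c,n,round(r["score"],2),np.array(r["centre"]),at_z(c,r["centre"],z))
print(readout.get_obs())
E
```

```text
top [474.2 -81.6 902.4]
top terminal_box 0.79 [334.6 198.1] [ 535.2 -114.8    0. ]
top seat 0.79 [337.8 196.3] [ 536.4 -120.8   42. ]
top landing 0.6 [329.7 158.8] [ 625.6 -103.9   42. ]
top tab_pad 0.59 [347.6 227.2] [ 464.  -140.3   64. ]
top tab_pad 0.18 [336.8 197.5] [ 532.2 -117.5   64. ]
top rib 0.85 [337.8 196.5] [ 534.8 -120.1   58. ]
top rib 0.83 [344.4 278.5] [ 348.4 -130.3   58. ]
top rib 0.7 [391.8 258.6] [ 390.7 -239.2   58. ]
top cover 0.9 [386.  256.4] [ 394.4 -228.9   42. ]
top cover 0.87 [339.1 193.1] [ 543.9 -124.1   42. ]
top cover 0.75 [346.1 281. ] [ 340.3 -135.    42. ]
top side_cutter 0.7 [281.1 184.6] [571.5  16.2   0. ]
top solder_tin 0.9 [376.  146.8] [ 660.5 -220.6    0. ]
top tape_roll 0.84 [383.8 181.5] [ 573.6 -237.1    0. ]
top tape_roll 0.49 [337.1 196.8] [ 538.3 -121.     0. ]
scene [ 43.1 159.  724.9]
scene terminal_box 0.73 [320.5 205.8] [ 541.7 -125.     0. ]
scene terminal_box 0.35 [320.1 194.8] [ 571.7 -140.5    0. ]
scene tab_pad 0.75 [342.1 206.9] [ 473.  -139.2   64. ]
scene rib 0.96 [370.5 270. ] [ 318.6 -110.7   58. ]
scene rib 0.88 [323.6 1
[... 255 characters left out ...]
tter 0.94 [258.2 218.6] [576.8  18.4   0. ]
scene side_cutter 0.44 [333.9 158.7] [ 662.3 -231.6    0. ]
scene solder_tin 0.64 [334.  160.2] [ 657.4 -229.     0. ]
scene solder_tin 0.38 [337.7 206.7] [ 520.  -159.3    0. ]
scene tape_roll 0.83 [356.4 182.2] [ 564.6 -239.4    0. ]
{'time': 1.0, 'joint_pos': array([ 1.3,  0.6,  0. ,  1.5, -0. ,  1. , -0. ]), 'joint_vel': array([-0.,  0., -0.,  0., -0.,  0., -0.]), 'joint_efforts': array([  0. , -55. ,   1.1, -18.7,  -0.1,   0. ,  -0. ]), 'position': array([ 162. , -629.5,  205.5]), 'ee_rot': array([1. , 0.1, 0. , 0. ]), 'contact_force': array([-0. , -0.8, -0.1]), 'moment': array([ 0., -0.,  0.]), 'grip_force': 0.0, 'opening': 93.85992955606775}
```

Run:
```python
import cv2
a=cv2.imread("pics/top0.png")[120:310,230:450]
cv2.imwrite("pics/topc.png",cv2.resize(a,None,fx=3,fy=3,interpolation=cv2.INTER_CUBIC))
a=cv2.imread("pics/scene0.png")[130:310,230:450]
cv2.imwrite("pics/scenec.png",cv2.resize(a,None,fx=3,fy=3,interpolation=cv2.INTER_CUBIC))
```

```text
(no output)
```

View pics/topc.png

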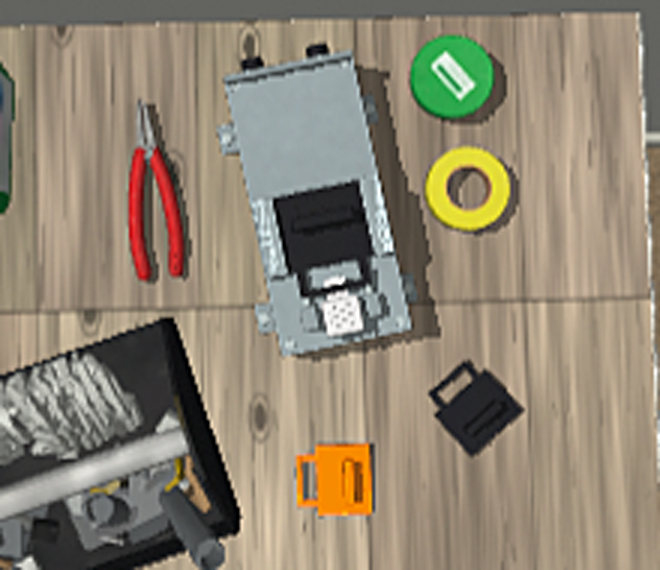

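View pics/scenec.png

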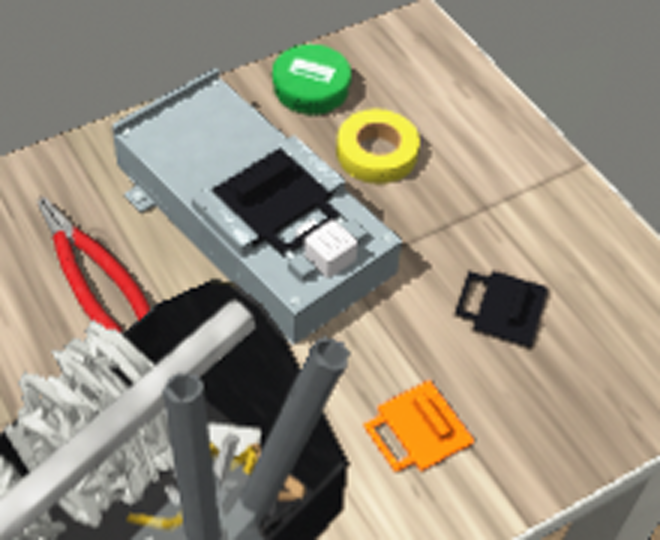

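The cover-like things are the black one on the box at top (338,195), the smaller loose black one at (387,256) and the orange one at (343,281). I choose the one on the box. Next I fit the box pose and check it in a close crop.

```bash
cat > fit.py <<'E'
from h import *
from scipy.optimize import least_squares
np.set_printoptions(precision=1,suppress=True)
def W(b,p):
    c,s=np.cos(b[2]),np.sin(b[2]);return np.array([b[0]+c*p[0]-s*p[1],b[1]+s*p[0]+c*p[1],p[2]])
E
python3 - <<'E'
from fit import *
C=lambda x,y:(230+x/3,120+y/3)
D=lambda x,y:(230+x/3,130+y/3)
# hand-read landmarks: (cam, pixel, box point)
L=[("top",C(283,355),(-92,52,42)),("top",C(411,328),(-92,-52,42)),("top",C(224,79),(132,52,51)),("top",C(350,53),(132,-52,51)),
("top",C(343,313),(-70,0,64)),("scene",D(294,308),(-92,52,42)),("scene",D(398,243),(-92,-52,42)),("scene",D(116,131),(132,52,51)),("scene",D(217,72),(132,-52,51)),
("top",(347.6,227.2),(-70,0,64)),("top",(337.8,196.5),(0,0,58)),("top",(337.8,196.3),(0,0,42)),("top",(329.7,158.8),(82,0,42)),("scene",(342.1,206.9),(-70,0,64)),("scene",(323.6,193.2),(0,0,58))]
f=lambda b:np.concatenate([proj(c,W(b,p))-np.array(px) for c,px,p in L])
r=least_squares(f,[536,-121,.2],loss="soft_l1",x_scale=[10,10,.1]);b=r.x
print(b[:2],b[2]*1);print(f(b).reshape(-1,2))
for cam in("top","scene"):
    Lc=[l for l in L if l[0]==cam];g=lambda b:np.concatenate([proj(c,W(b,p))-np.array(px) for c,px,p in Lc])
    print(cam,["%.3f"%v for v in least_squares(g,b,loss="soft_l1",x_scale=[10,10,.1]).x])
np.save("box.npy",b)
def tri(a,c):
    o1,d1=ray("top",a);o2,d2=ray("scene",c);t=np.linalg.lstsq(np.stack([d1,-d2],1),o2-o1,rcond=None)[0];return (o1+d1*t[0]+o2+d2*t[1])/2
print("bag bar end",tri(C(185,440),D(250,315)),"post",tri(C(210,552),D(328,352)))
out=[]
for cam,(x0,y0,w,h) in(("top",(296,130,80,120)),("scene",(262,145,110,105))):
    k=5;im=cv2.resize(cv2.imread(f"pics/{cam}0.png")[y0:y0+h,x0:x0+w],None,fx=k if cam=="top" else 3.5,fy=k if cam=="top" else 3.5,interpolation=cv2.INTER_CUBIC)
    s=im.shape[1]/w
    def poly(P,col):
        q=np.array([(proj(cam,W(b,p))+.5-[x0,y0])*s for p in P]);cv2.polylines(im,[np.round(q).astype(int)],True,col,1)
    R=lambda x,X,y,z:[(x,-y,z),(X,-y,z),(X,y,z),(x,y,z)]
    poly(R(-92,132,52,42),(0,0,255));poly(R(-83.5,-56.5,14.5,64),(255,0,255));poly(R(0,10,24,66),(0,255,255));poly(R(-30,30,38,50),(0,255,0))
    out.append(im)
h=max(i.shape[0] for i in out)
cv2.imwrite("pics/ov.png",np.hstack([cv2.copyMakeBorder(i,0,h-i.shape[0],0,0,0) for i in out]));print(h)
E
```

```text
[ 536.1 -120.5] 0.1906089256387631
[[-0.   1.4]
 [ 0.9  0.9]
 [-0.6 -0.5]
 [ 0.8 -1. ]
 [ 0.3  1.4]
 [ 1.2  2.3]
 [ 2.3 -1. ]
 [-1.5 -2.1]
 [-0.3 -1.9]
 [-2.9 -1.4]
 [ 0.2 -0.6]
 [-0.1  0.1]
 [ 0.5  3.8]
 [-0.9  2.8]
 [-3.4 -1.1]]
top ['536.767', '-120.305', '0.194']
scene ['534.375', '-120.627', '0.188']
bag bar end [387.3 -21.1 151.6] post [322.4 -36.7 189.5]
600
```

View pics/ov.png

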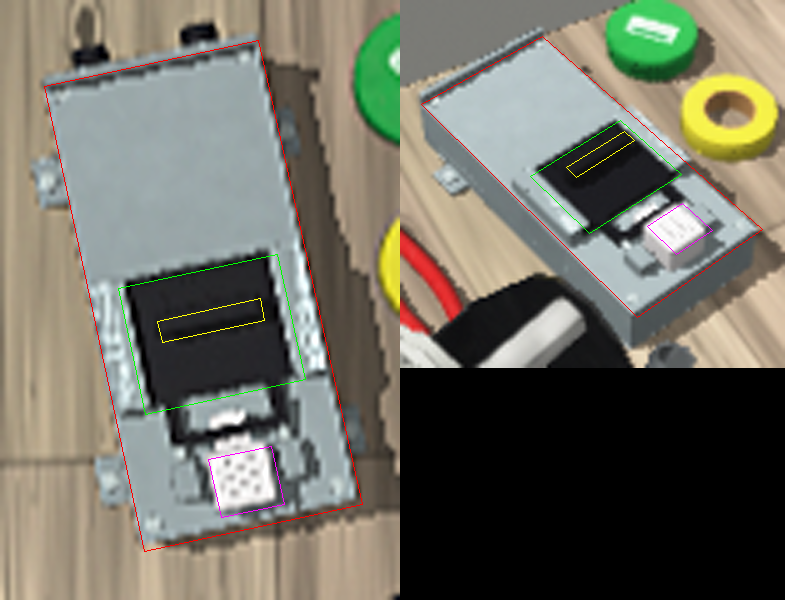

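The overlay fits to within about 1 px in the top view: cover at (338,195), pad at (347,227). The choice is confirmed, since the small loose black cover and the orange one lie well away. Now I move above the tab with closed fingers.

```bash
cat >> fit.py <<'E'
b=np.load("box.npy") if __import__("os").path.exists("box.npy") else None
def Q(b): return [float(np.cos(b[2]/2)),float(np.sin(b[2]/2)),0.,0.]
E
python3 - <<'E'
from fit import *
p=W(b,(-70,0,160));print(p,solver.ik(p,Q(b)))
clamp(5)
robot.movep(W(b,(-70,0,190)),Q(b))
o=readout.get_obs();print(o["time"],o["position"],o["opening"],o["contact_force"],o["joint_pos"])
a=imaging.get_image("top");s=imaging.get_image("scene")
cv2.imwrite("pics/hov.png",np.hstack([cv2.resize(i,(400,250)) for i in(a,s)]))
E
```

```text
[ 467.4 -133.8  160. ] [ 0.2  0.5 -0.   2.   0.   0.7 -1.2]
4.5083 [ 467.4 -134.9  190. ] 0.7672124695233574 [0.2 0.6 0.5] [ 0.2  0.4 -0.   2.   0.   0.7 -1.2]
```

View pics/hov.png

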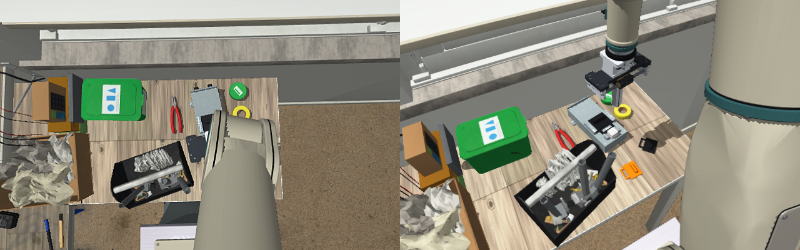

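The arm is clear of the bag: in the left (top) view it covers the tab, and in the right (scene) view the fingers hang above the box. Now I press.

Run:
```python
from fit import *
robot.servo_line(W(b,(-70,0,75)),Q(b))
def st(m):
    o=readout.get_obs();print(m,round(o["time"],2),o["position"],o["contact_force"])
st("above")
print(robot.servo_line(W(b,(-70,0,55)),Q(b),vel=25,force_limit=30));st("down")
robot.sleep(.6);st("held");s1=imaging.get_image("scene")
robot.servo_line(W(b,(-70,0,85)),Q(b));st("up")
s2=imaging.get_image("scene")
print([(r["score"],r["centre"],at_z("scene",r["centre"],58)) for r in models.place_of("scene","rib")[:3]], proj("scene",W(b,(14,0,58))))
cv2.imwrite("pics/press.png",np.hstack([cv2.resize(i[140:260,260:380],None,fx=3.3,fy=3.3,interpolation=cv2.INTER_CUBIC) for i in(s1,s2)]))
```

```text
above 5.53 [ 467.9 -134.    75.5] [-0.5  0.7 -0.8]
False
down 6.47 [ 467.6 -133.8   55.2] [-0.1  0.7  4.7]
held 7.08 [ 467.6 -133.8   55.1] [-0.2  0.3  5. ]
up 7.47 [ 467.6 -133.8   85. ] [-0.5 -0.   0.3]
[(0.8, [371.6, 267.9], array([ 321.3, -115.1,   58. ])), (0.56, [401.0, 229.2], array([ 367.9, -219.4,   58. ]))] [316.2 188.4]
```

View pics/press.png

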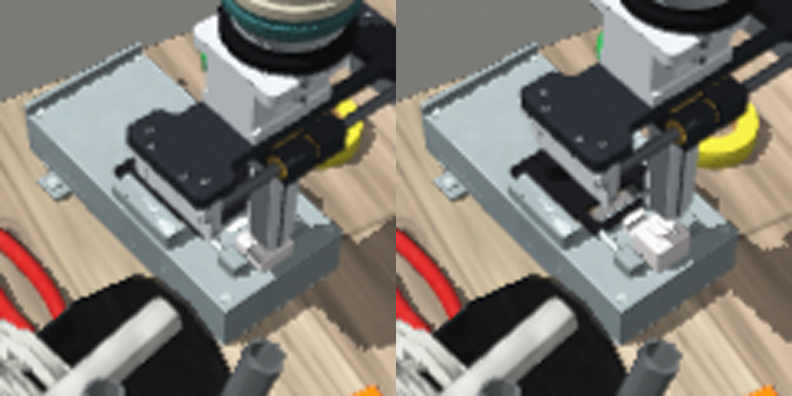

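The left panel shows the tab pressed, and the right one shows it sprung back with the cover shifted forward past the guides (cover corner near (512,172)). Now I push the rib.

Run:
```python
from fit import *
def st(m):
    o=readout.get_obs();print(m,round(o["time"],2),o["position"],o["contact_force"])
q=Q(b)
robot.servo_line(W(b,(-8,0,85)),q);st("over")
print(robot.servo_line(W(b,(-8,0,56)),q,vel=50,force_limit=8));st("low")
print(robot.servo_line(W(b,(35,0,56)),q,vel=40,force_limit=20));st("mid")
print(robot.servo_line(W(b,(72,0,56)),q,vel=40,force_limit=20));st("end")
robot.sleep(.3)
robot.servo_line(W(b,(58,0,56)),q,vel=50)
robot.servo_line(W(b,(50,0,200)),q);st("up")
robot.movep([400,-380,260],q);st("away")
a=imaging.get_image("top");s=imaging.get_image("scene")
for c in("top","scene"):
  for n,z in(("rib",58),("cover",42)):
    for r in models.place_of(c,n)[:3]:
        w=at_z(c,r["centre"],z)[:2]-b[:2];co,si=np.cos(b[2]),np.sin(b[2]);print(c,n,round(r["score"],2),[co*w[0]+si*w[1],-si*w[0]+co*w[1]])
out=[]
for i,cam,(x0,y0,w,h) in((a,"top",(296,130,80,120)),(s,"scene",(262,140,120,110))):
    k=4.5 if cam=="top" else 3.5
    i=cv2.resize(i[y0:y0+h,x0:x0+w],None,fx=k,fy=k,interpolation=cv2.INTER_CUBIC)
    for x,col in((66,(0,0,255)),(80,(0,255,0))):
        P=[(x-30,-38,50),(x+30,-38,50),(x+30,38,50),(x-30,38,50)]
        cv2.polylines(i,[np.round([(proj(cam,W(b,p))+.5-[x0,y0])*k for p in P]).astype(int)],True,col,1)
    out.append(i)
H=max(i.shape[0] for i in out)
cv2.imwrite("pics/fin.png",np.hstack([cv2.copyMakeBorder(i,0,H-i.shape[0],0,0,0) for i in out]))
```

```text
over 8.14 [ 526.8 -122.    84.2] [-0.8 -0.2 -0.2]
False
low 8.88 [ 528.3 -122.    56. ] [-0.2  1.4 -0.4]
False
mid 10.1 [ 570.5 -113.9   56. ] [-0.2 -0.2 -0.2]
False
end 11.18 [ 606.8 -106.9   56. ] [-0.4  0.3 -0.6]
up 13.02 [ 584.6 -110.9  199.1] [-0.1  0.6 -0.5]
away 14.28 [ 401.3 -378.6  259.6] [ 1.1  1.3 -0.3]
top rib 0.84 [np.float64(-166.6861252624485), np.float64(-88.90165172568499)]
top rib 0.63 [np.float64(-181.66735834425901), np.float64(26.555960559360642)]
top rib 0.57 [np.float64(76.91943130730725), np.float64(-2.7245625569769736)]
top cover 0.94 [np.float64(-191.18005955501255), np.float64(28.857420567314673)]
top cover 0.93 [np.float64(-156.06622953672831), np.float64(-93.29302172474672)]
top cover 0.56 [np.float64(77.92718531527149), np.float64(1.9079527867200365)]
scene rib 0.95 [np.float64(76.57383123947486), np.float64(-5.913480357507046)]
scene rib 0.8 [np.float64(-187.87294372816334), np.float64(-65.19957945407216)]
scene rib 0.67 [np.float64(-211.1334469142085), np.float64(49.90859652196296)]
scene cover 0.95 [np.float64(-210.14305681704158), np.float64(38.501545197785155)]
scene cover 0.63 [np.float64(-180.9987171714811), np.float64(-71.10095459428894)]
```

View pics/fin.png

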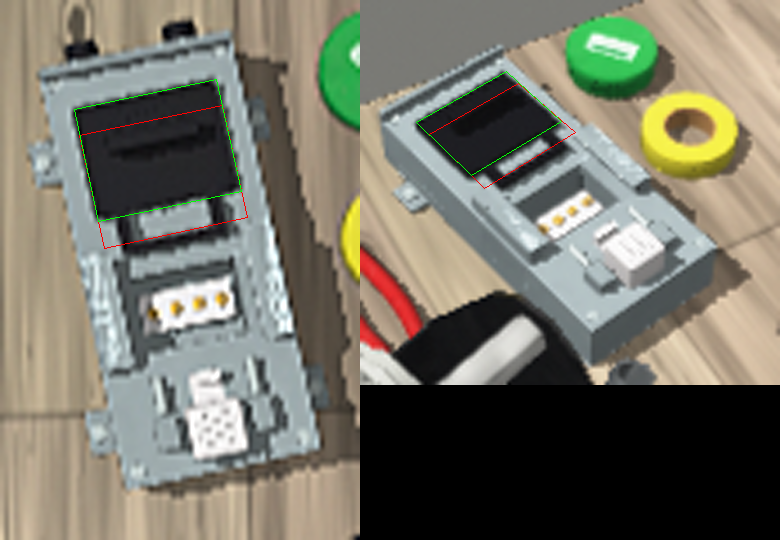

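The cover lies flat on the landing and matches the green outline, about 79 mm from its seat and centred. The terminals at (185,305) are fully uncovered, the tab is up, and the tin and tape roll sit where they were.

```bash
python3 -c "
from cell import workorder
print(workorder.job_done())"
```

```text
the job is handed in; nothing more can be done
None
```

I pressed the snap tab and pushed the cover about 79 mm off its seat; it lies flat on the landing with the terminals uncovered and the tab back up, and I handed the job in, though no verdict came back.

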